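# Sort returned foil rolls by weight and restock the pyramid

## Task

The two sealed foil tubes in the red cradle came back from customers and look alike: feel the weight of each; a tube heavier than 400 g counts as full, a lighter one as part-used (within 80 g of that, either verdict will do). Set each full tube gently on the display in the wooden tray, saddled squarely in a gap on top of the bottom row, and lay each part-used tube gently in the grey bin. Do not shift the bottom row, and leave the other things on the counter alone.

Things in the scene. Friction and masses are not known exactly. Their poses are not given: they have to be found in the camera images.
- tube_a: Sealed tube, 50 mm diameter, 130 mm long, silver with yellow label band and blue end caps; origin at its centre, x axis along the tube (either way round). Returned tube, in the red cradle at the start, parallel to the cradle's x. Weighs 150 to 690 g, drawn anew every time and independently of the other: both may be full, both part-used, or one of each.
- tube_b: Sealed tube, 50 mm diameter, 130 mm long, silver with yellow label band and blue end caps; origin at its centre, x axis along the tube (either way round). Returned tube, in the red cradle at the start, parallel to the cradle's x. Weighs 150 to 690 g, drawn anew every time and independently of the other: both may be full, both part-used, or one of each.
- rack: Light wooden tray, fixed, 156 mm (x) by 228 mm (y), floor 8 mm above the counter, lips 18 mm high at its x ends. Origin: centre of its underside, on the counter. Four tubes lie in it along its x at y = -76.5, -25.5, 25.5, 76.5 mm, centres 33 mm above the counter, between 6 mm ribs. Upper gaps at y = -51, 0, 51 mm; two upper tubes side by side leave no finger room: use the outer gaps.
- gap1 (a point): Centre of a tube saddled in the upper gap at y = -51 mm of the wooden tray, 76 mm above the counter; axes as the tray's.
- gap2 (a point): Centre of a tube saddled in the upper gap at y = 0 mm of the wooden tray, 76 mm above the counter; axes as the tray's.
- gap3 (a point): Centre of a tube saddled in the upper gap at y = 51 mm of the wooden tray, 76 mm above the counter; axes as the tray's.
- intake: Red cradle, fixed, 156 mm (x) by 200 mm (y), floor 8 mm above the counter, lips 16 mm high at its x ends. Origin: centre of its underside. The returned tubes lie along its x at y = -60 and 60 mm, centres 33 mm above the counter, between 6 mm ribs.
- bin: Grey open bin, fixed, 166 mm (x) by 250 mm (y) outside, walls 6 mm thick and 38 mm high, floor 8 mm above the counter. Origin: centre of its underside. Two lanes along its x at y = -60 and 60 mm, between 6 mm ribs, take one tube each, centre 33 mm above the counter.
- row1: Sealed tube, 50 mm diameter, 130 mm long, silver with yellow label band and blue end caps; origin at its centre, x axis along the tube (either way round). Tube 1 of the bottom row in the wooden tray, at y = -76.5 mm of the tray at the start. Must stay.
- row2: Sealed tube, 50 mm diameter, 130 mm long, silver with yellow label band and blue end caps; origin at its centre, x axis along the tube (either way round). Tube 2 of the bottom row in the wooden tray, at y = -25.5 mm of the tray at the start. Must stay.
- row3: Sealed tube, 50 mm diameter, 130 mm long, silver with yellow label band and blue end caps; origin at its centre, x axis along the tube (either way round). Tube 3 of the bottom row in the wooden tray, at y = 25.5 mm of the tray at the start. Must stay.
- row4: Sealed tube, 50 mm diameter, 130 mm long, silver with yellow label band and blue end caps; origin at its centre, x axis along the tube (either way round). Tube 4 of the bottom row in the wooden tray, at y = 76.5 mm of the tray at the start. Must stay.
- bento: Bystander: stack of three dark red food boxes with clear lids, 104 x 134 x 102 mm; origin at the centre of its underside.
- tape: Bystander: orange ring of tape lying flat, 84 mm across, 24 mm high; origin at the centre of its underside.
- glue: Bystander: bottle with red cap, 44 mm across, 120 mm high; origin at the centre of its underside.
- pricegun_box: Bystander: small brown carton, 80 x 55 x 35 mm; origin at the centre of its underside.
Not all that is in view belongs to the job. Leave any orange look-alike of the tube_a alone.

How it is judged:
At the end, for the whole second after the job is handed in: Each returned tube rests either in a gap of the row (centre 70-81 mm up, within 25 mm of the tray middle lengthwise and 0.12 rad of the row direction) if over about 316 g, or on the bin floor if under about 484 g; each tube of the bottom row is within 12 mm of its start (((z of tube_a in the frame of rack between 0.07 and 0.081 m and x of tube_a in the frame of rack between -0.025 and 0.025 m and y of tube_a in the frame of rack between -0.062 and 0.062 m and angle between the x axis of tube_a and the x axis of rack, either way round below 0.12 rad and contact force between tube_a and anything else above 3.1 N) or (z of tube_a in the frame of bin between 0.025 and 0.045 m and x of tube_a in the frame of bin between -0.03 and 0.03 m and y of tube_a in the frame of bin between -0.105 and 0.105 m and contact force between tube_a and anything else below 4.75 N)) and linear speed of each of tube_a, tube_b, row1, row2, row3, row4 below 0.02 m/s and angular speed of each of tube_a, tube_b below 0.3 rad/s and ((z of tube_b in the frame of rack between 0.07 and 0.081 m and x of tube_b in the frame of rack between -0.025 and 0.025 m and y of tube_b in the frame of rack between -0.062 and 0.062 m and angle between the x axis of tube_b and the x axis of rack, either way round below 0.12 rad and contact force between tube_b and anything else above 3.1 N) or (z of tube_b in the frame of bin between 0.025 and 0.045 m and x of tube_b in the frame of bin between -0.03 and 0.03 m and y of tube_b in the frame of bin between -0.105 and 0.105 m and contact force between tube_b and anything else below 4.75 N)) and distance of each of row1, row2, row3, row4 from where it was at the start of the episode below 0.012 m); the robot touches nothing.
It fails at once if a returned tube is pressed with more than 60 N onto the row or into the bin (contact force between any of tube_a, tube_b and row1 above 60 N or contact force between any of tube_a, tube_b and row2 above 60 N or contact force between any of tube_a, tube_b and row3 above 60 N or contact force between any of tube_a, tube_b and row4 above 60 N or contact force between any of tube_a, tube_b and bin above 60 N).
It fails at once if a returned tube is dropped (falls from about 25 mm or more) ((linear speed of tube_a above 0.7 m/s and contact force between tube_a and the fingers below 0.2 N) or (linear speed of tube_b above 0.7 m/s and contact force between tube_b and the fingers below 0.2 N)).
It fails at once if another thing on the counter (bento boxes, tape ring, glue bottle, small carton) is shifted by more than 20 mm (distance of any of bento, tape, glue, pricegun_box from where it was at the start of the episode above 0.02 m).
It also fails if it takes over 58 s, if anything falls off the work surface, if the arm or the gripper's body presses on something with over 40 N, if the wrist force passes 120 N, or if a joint passes its speed limit or range.

## Robot

A 6-joint arm with a two-finger parallel gripper is mounted at the origin on the work surface. World frame = base frame: x ahead of the robot, y to its left, z up, the work surface at z = 0. Lengths are in m, angles in rad, forces in N, time in s.
With the tool pointing down it reaches from about 0.35 to 1 m from the base axis. Payload 7.1 kg.
Tool frame: the origin (TCP) lies at the very end of the fingers, on their centre line; the grasp point (between the pads) lies 19 mm behind it; z points along the fingers, y is the line along which they close (so a half turn about z gives the same grasp; the last joint's range is limited). The gripper opens to 85 mm and grips with 20 to 120 N. Pads are 22 mm wide; open, the fingers measure 114 mm over their backs; the gripper's body (76 mm by 85 mm) begins 54 mm behind the grasp point. The pads swing forward as they close: fully open they stand 13 mm farther back than shut.
Start: joints at [-1.323, 0.423, 1.63, -0, 1.089, -0.019], TCP at [0.165, -0.603, 0.205] pointing down, gripper open.
Joint ranges: [-3, 3], [-0.9, 2.11], [0.09, 2.58], [-1.31, 4.45], [0.11, 2.69], [-2.54, 2.54]. Speed limits (rad/s): [2.39, 2.39, 3.01, 3.14, 3.14, 3.14].

## Interface

Orientations are given as a unit quaternion [x, y, z, w].
In Python, from rig import * gives the robot as it stands.
- The arm moves only by the shell command python3 -m inch 'ROWS' [OPENING] [FORCE]. ROWS is JSON, a list of rows, each a list of 6 numbers: the shift along the tool's x, y, z in units of 150 mm (1.0 is 150 mm), then the turn, a rotation vector about the tool's x, y, z in units of 2 pi rad (1.0 is 2 pi rad). In form: [[dx, dy, dz, rx, ry, rz], ...]. A call has exactly 10 rows; each row shifts and turns the commanded pose from where the row before left it, along the tool's axes as they then stand; what a row does not reach is not made up. A row lasts 1/10 s, in which the tool goes at most 50 mm and 8.59 degrees, less where a joint would pass 70% of its speed; a pose out of reach is approached as far as the arm can. A call with a number of a shift or a turn outside -1 to 1 is refused whole. A call with a gripper value outside its range is refused whole. OPENING is the opening, from 0 (shut) to 1 (fully open), set as the call begins (- or left out, the last holds). The fingers move at their own pace and stop on an object; FORCE is the grip in N (left out, the last holds). Time passes only in rows, so rows that do not move let the fingers close, or fill a call up. It gives the time, the measured TCP pose, the force, the opening and the grip force at its end, in the units of the state.
- observe(): the state, without advancing time (a new reading comes with each control period).
- camera(name): name is "side" or "top" or "wrist"; returns (picture, depth): 384x512x3 uint8, red, green, blue; 384x512 float32, m along the optical axis (not along the pixel's ray), 0 where there is no reading.
- get_calibration(name): a dict with "fov_y" (degrees; the focal length in pixels is half the picture's height over the tangent of half this angle, whatever the lens; pixels are square), "cx", "cy" (the principal point, pixels), "camera_from_world" (4x4, takes a point from world to camera coordinates). Camera axes: x right, y down, z forward; pixel columns grow to the right and rows downward; lengths in m; the calibration is good to about 2 mm. A picture is of the moment at which its call begins: read the wrist's pose just before it. get_calibration takes no time and is no camera call; for the wrist camera it gives the pose at the moment of the call.
- finish_job(): hands the job in; it is judged then, once.
Trained networks look in the newest picture that a camera, given by its name, has taken for a name from the list of things; names that differ only in an ending like _2 or _b are one class to them, and where a whole thing is asked for, a point or a joint stands for the part that bears it (a point fixed in the world has none). Each returns a list of dicts, best first, with "p" (0 to 1); they miss things now and then, are a little off and sometimes report something else, mostly with a low value. They report only what shows in the picture. A call takes as long as a camera call. They do not tell look-alikes from the thing itself.
- masks_of(camera, target): "pixels" (384x512 bool, what is visible of it) and "pixel" ([column, row] in pixels, amid what is visible of it).
- tip_of(camera, target): "pixel" ([column, row] in pixels: a listed point, or the origin of a listed thing).
The state is a dict: "t": time; "q": joint angles; "qd": joint speeds; "tau": joint torques, N m; "tcp_pos": TCP position; "eef_rot": TCP orientation; "wrist_force": force on the tool from outside, world axes, zero at the start; "torque": the same for the moment, N m; "finger_gap": finger opening in m; "gripper_force": force on a finger pad.
Only numpy, scipy, OpenCV 4.12 (cv2) and the standard library are available. Lean on these libraries where they do the work, as an engineer would, in place of code of your own. Each camera call takes 0.05 s, during which the arm holds its last target. There are 200 camera calls.

## Working session

There is one attempt and no reset: what is moved stays moved. The work goes in short steps, Python scripts to look and compute and a shell command to move; the robot and the scene stay as the last step left them, time stands still between calls to the robot, and variables do not carry over. Pictures are saved under pics/ and viewed, at most 10 in all, crops included, and the job is handed in when it is done.

```bash
mkdir -p pics; ls; cat > h.py <<'E'
from rig import *
import numpy as np, cv2
def cal(n):
    c=get_calibration(n); f=192/np.tan(np.radians(c["fov_y"])/2)
    return f,c["cx"],c["cy"],np.linalg.inv(np.array(c["camera_from_world"]))
def cloud(n,d):
    f,cx,cy,T=cal(n); v,u=np.mgrid[:384,:512]
    P=np.stack([(u-cx)/f*d,(v-cy)/f*d,d,np.ones_like(d)],-1)
    return (P@T.T)[...,:3]
E
python3 - <<'E'
from h import *
s=observe(); print(s)
for n in("top","side"):
    p,d=camera(n); cv2.imwrite(f"pics/{n}0.png",p[...,::-1]); np.save(f"{n}0.npy",d)
    C=cloud(n,d)
    for t in("rack","intake","bin","tube_a","row1","bento","tape","glue","pricegun_box"):
        for m in masks_of(n,t)[:7]:
            if m["p"]<.3: continue
            k=m["pixels"]&(d>0); q=C[k]
            r=cv2.minAreaRect(q[:,:2].astype(np.float32))
            print(n,t,round(m["p"],2),np.round(m["pixel"]),"med",np.round(np.median(q,0),3),"rect",np.round(r[0],3),np.round(r[1],3),round(r[2],1),"zmax",round(np.percentile(q[:,2],95),3))
E
```

```text
pics
{'t': 0.0, 'q': array([-1.32298780e+00,  4.23867053e-01,  1.63069493e+00,  2.02867310e-05,
        1.08860121e+00, -1.89902447e-02]), 'qd': array([ 1.09939366e-03,  2.60303213e-03, -1.49383742e-04,  3.74723564e-03,
       -3.92677476e-05,  1.20671633e-03]), 'tau': array([ 2.76702798e-03, -5.57377267e+01, -2.81742758e+01,  1.50881992e-04,
        7.47925777e-03,  3.02376611e-05]), 'tcp_pos': array([ 0.16466907, -0.60230313,  0.20462742]), 'eef_rot': array([ 9.91115810e-01,  1.32999380e-01, -8.07221239e-05, -7.81164443e-04]), 'wrist_force': array([-1.0525689 ,  0.33431588,  1.38370395]), 'torque': array([-0.01908689,  0.02315186, -0.01798241]), 'gripper_force': 0.0, 'finger_gap': 0.08536864796395581}
top rack 0.82 [201. 202.] med [0.469 0.187 0.015] rect [0.537 0.281] [0.164 0.227] 1.0 zmax 0.028
top intake 0.68 [254. 198.] med [0.49  0.022 0.011] rect [0.497 0.022] [0.2   0.155] 79.0 zmax 0.018
top intake 0.32 [194. 204.] med [0.468 0.19  0.016] rect [0.533 0.282] [0.155 0.226] 1.2 zmax 0.021
top bin 0.81 [362. 167.] med [ 0.592 -0.301  0.011] rect [ 0.597 -0.303] [0.181 0.271] 8
[... 2686 characters left out ...]
 [262. 155.] med [0.532 0.188 0.048] rect [0.539 0.217] [0.142 0.077] 1.9 zmax 0.059
side bento 0.94 [363. 184.] med [ 0.775 -0.02   0.089] rect [0.817 0.067] [0.222 0.157] 82.5 zmax 0.104
side tape 0.58 [205. 170.] med [0.346 0.183 0.016] rect [0.339 0.196] [0.094 0.102] 69.5 zmax 0.026
side glue 0.74 [258. 169.] med [0.511 0.179 0.014] rect [0.532 0.278] [0.155 0.225] 1.2 zmax 0.02
side glue 0.65 [374. 252.] med [ 0.739 -0.214  0.065] rect [ 0.755 -0.206] [0.061 0.037] 7.5 zmax 0.119
side glue 0.47 [258. 128.] med [0.529 0.348 0.055] rect [0.531 0.353] [0.129 0.038] 0.2 zmax 0.06
side pricegun_box 0.88 [194. 275.] med [ 0.349 -0.234  0.035] rect [ 0.346 -0.206] [0.081 0.088] 9.1 zmax 0.037
```

```bash
cat > fit.py <<'E'
from h import *
from scipy.optimize import least_squares
def fit(q,yaw0,z0=None):
    # cylinder axis horizontal, radius .025; cx,cy from sides and ends
    a=yaw0; c=np.median(q,0)
    def r(p):
        n=np.array([-np.sin(p[2]),np.cos(p[2])]); l=(q[:,:2]-p[:2])@n
        return np.hypot(l,q[:,2]-p[3])-.025
    s=least_squares(lambda p:np.r_[r(p),0.001*((p[:2]-c[:2])@[np.cos(p[2]),np.sin(p[2])])],[c[0],c[1],a,c[2]-.02],loss="soft_l1",f_scale=.002)
    p=s.x; k=abs(r(p))<.004; u=np.array([np.cos(p[2]),np.sin(p[2])]); t=(q[k,:2]-p[:2])@u
    lo,hi=np.percentile(t,[.5,99.5]); p[:2]+=u*(lo+hi)/2
    return p,hi-lo,np.median(abs(r(p)))
E
python3 - <<'E'
from fit import *
for n in("top",):
    p,d=camera(n);C=cloud(n,d)
    for t,y in(("tube_a",-.19),("row1",.02)):
        for m in masks_of(n,t)[:5]:
            q=C[m["pixels"]&(d>0)]; q=q[q[:,2]>.03]
            print(n,t,np.round(m["pixel"]),*[np.round(x,4) for x in fit(q,y)], p[m["pixels"]].mean(0).round())
p=cv2.imread("pics/top0.png"); cv2.imwrite("pics/top0b.png",cv2.resize(p,(800,600)))
E
```

```text
top tube_a [232. 193.] [ 0.5094  0.0806 -0.1935  0.0337] 0.1296 0.001 [156. 141. 116.]
top tube_a [376. 313.] [ 0.1794 -0.3209  0.3693  0.0259] 0.1296 0.001 [199. 103.  48.]
top tube_a [395. 243.] [ 0.372  -0.3837 -0.0957  0.0258] 0.1277 0.0012 [200. 108.  51.]
  return _methods._mean(a, axis=axis, dtype=dtype,
  ret = um.true_divide(
Traceback (most recent call last):
  File "fit.py", line 9, in fit
    s=least_squares(lambda p:np.r_[r(p),0.001*((p[:2]-c[:2])@[np.cos(p[2]),np.sin(p[2])])],[c[0],c[1],a,c[2]-.02],loss="soft_l1",f_scale=.002)
ValueError: Initial guess is outside of provided bounds
```

View pics/top0.png

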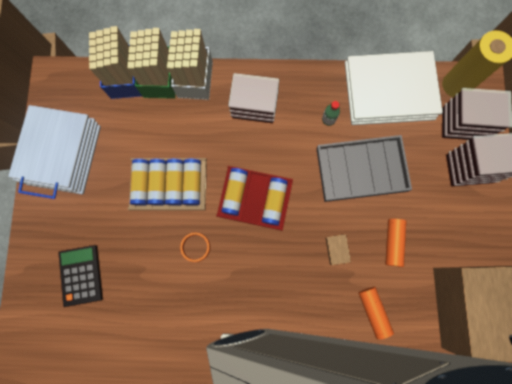

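View pics/side0.png

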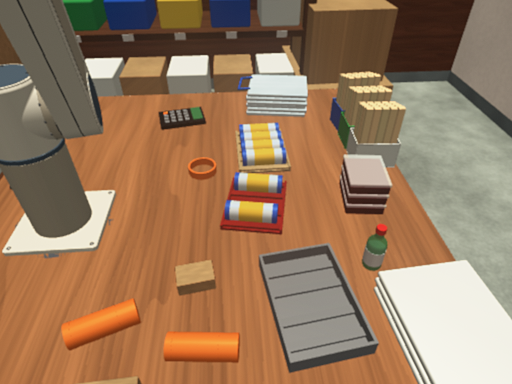

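The top view shows two silver tubes with yellow bands and blue caps in the red cradle, at px (232,192) and (273,201). Four more of the same kind are in the wooden tray around px (165,182), and the grey bin is at (363,168). The orange cylinders at (396,242) and (376,313) are look-alikes to leave alone. The pair in the red cradle fits the description and location, so I'll confirm it in an enlarged crop.

```bash
cat > go.py <<'E'
from h import *
def to(x,y,z,yaw):
    s=observe(); from scipy.spatial.transform import Rotation as R
    M=R.from_quat(s["eef_rot"]).as_matrix(); e=np.array([x,y,z])-s["tcp_pos"]
    a=np.arctan2(M[1,0],M[0,0]); dz=-(yaw-a)
    dz=(dz+np.pi/2)%np.pi-np.pi/2
    print("t",round(s["t"],2),"tcp",s["tcp_pos"].round(4),"tilt",M[:2,2].round(4),"yaw",round(a,4))
    print("units xyz(tool now)",(M.T@e/.15).round(3),"turn z",round(dz/2/np.pi,4),"F",s["wrist_force"].round(2))
E
python3 - <<'E'
from fit import *
from go import to
n="top"; p,d=camera(n);C=cloud(n,d)
cv2.imwrite("pics/crop.png",cv2.resize(p[140:240,110:310,::-1],(800,400),interpolation=cv2.INTER_CUBIC))
def near(c,yaw):
    l=(C[...,:2]-c)@[np.cos(yaw),np.sin(yaw)]; w=(C[...,:2]-c)@[-np.sin(yaw),np.cos(yaw)]
    return C[(d>0)&(abs(l)<.085)&(abs(w)<.024)&(C[...,2]>.037)]
for c,y in(((.509,.08),-.1935),((.484,-.037),-.1935),((.533,.204),.02),((.533,.255),.02),((.533,.306),.02),((.533,.357),.02)):
    print(c,*[np.round(x,4) for x in fit(near(c,y),y)])
# bin wall tops
k=(d>0)&(abs(C[...,0]-.597)<.13)&(abs(C[...,1]+.303)<.17)&(C[...,2]>.03)&(C[...,2]<.045)
r=cv2.minAreaRect(C[k][:,:2].astype(np.float32)); print("bin",r)
to(.509,.0806,.2,-.1935)
for _ in range(4): print(observe()["wrist_force"].round(3),observe()["t"])
E
```

```text
(0.509, 0.08) [ 0.5093  0.0807 -0.1886  0.0337] 0.1295 0.0011
(0.484, -0.037) [ 0.4829 -0.0365 -0.1877  0.0337] 0.1292 0.0012
(0.533, 0.204) [0.5349 0.2071 0.0185 0.0339] 0.1288 0.0011
(0.533, 0.255) [0.5343 0.2581 0.0201 0.0339] 0.1284 0.0012
(0.533, 0.306) [0.533  0.3091 0.0155 0.034 ] 0.1292 0.0013
(0.533, 0.357) [0.532  0.3603 0.0186 0.0339] 0.1289 0.0012
bin ((0.6222031116485596, -0.29199570417404175), (0.23263338208198547, 0.2511185109615326), 8.053824424743652)
t 1.15 tcp [ 0.1648 -0.6029  0.2054] tilt [-0. -0.] yaw 0.2668
units xyz(tool now) [ 3.415 -3.79   0.036] turn z 0.0733 F [ 0.43 -0.44 -0.18]
[ 0.429 -0.435 -0.176] 1.15
[ 0.429 -0.435 -0.176] 1.15
[ 0.429 -0.435 -0.176] 1.15
[ 0.429 -0.435 -0.176] 1.15
```

View pics/crop.png

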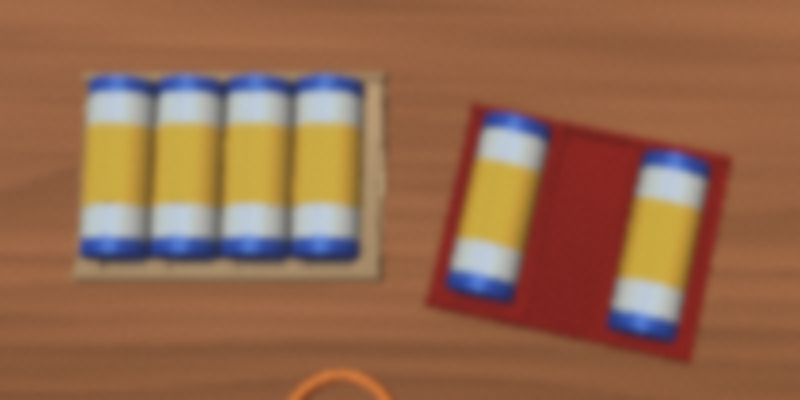

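The crop confirms that both targets are silver, yellow and blue tubes in the red cradle, so I'm moving.

```bash
python3 -m inch '[[0.2134,-0.2369,0,0,0,0],[0.2134,-0.2369,0,0,0,0],[0.2134,-0.2369,0,0,0,0],[0.2134,-0.2369,0,0,0,0],[0.2134,-0.2369,0,0,0,0],[0.2134,-0.2369,0,0,0,0],[0.2134,-0.2369,0,0,0,0],[0.2134,-0.2369,0,0,0,0],[0.2134,-0.2369,0,0,0,0],[0.2134,-0.2369,0,0,0,0]]' 1 60
python3 -m inch '[[0.2134,-0.2369,0,0,0,0],[0.2134,-0.2369,0,0,0,0],[0.2134,-0.2369,0,0,0,0],[0.2134,-0.2369,0,0,0,0],[0.2134,-0.2369,0,0,0,0],[0.2134,-0.2369,0,0,0,0],[0,0,0,0,0,0.0181],[0,0,0,0,0,0.0181],[0,0,0,0,0,0.0181],[0,0,0,0,0,0.0181]]'
python3 - <<'E'
from go import *
to(.5093,.0807,.1,-.188)
E
```

```text
t: 2.15
tcp_pos: [0.3806, -0.174, 0.2058]
eef_rot: [0.991, 0.133, 0.0, 0.0]
wrist_force: [1.1, -0.2, -0.5]
finger_gap: 0.0852
gripper_force: 0.0
t: 3.15
tcp_pos: [0.509, 0.0809, 0.2054]
eef_rot: [0.995, -0.096, 0.0, 0.0]
wrist_force: [-0.3, -0.5, -0.4]
finger_gap: 0.0853
gripper_force: 0.0
t 3.15 tcp [0.509  0.0809 0.2054] tilt [ 0. -0.] yaw -0.1922
units xyz(tool now) [0.002 0.001 0.703] turn z -0.0007 F [-0.33 -0.46 -0.35]
```

```bash
cat > w.py <<'E'
from h import *
a=[]
for _ in range(16):
    camera("wrist"); s=observe(); a.append(np.r_[s["wrist_force"],s["tau"][1:3]])
a=np.array(a); print("t",s["t"],"F,tau mean",a.mean(0).round(3),"sd",a.std(0).round(3),"gap",s["finger_gap"],s["gripper_force"])
E
python3 w.py
python3 -m inch '[[0,0,0.16,0,0,0],[0,0,0.16,0,0,0],[0,0,0.16,0,0,0],[0,0,0.16,0,0,0],[0,0,0.16,0,0,0],[0,0,0.16,0,0,0],[0,0,0.15,0,0,0],[0,0,0.08,0,0,0],[0,0,0.04,0,0,0],[0,0,0,0,0,0]]'
```

```text
t 3.95 F,tau mean [-3.9000e-02  4.0000e-03 -6.7000e-02 -4.3825e+01 -2.6455e+01] sd [0.464 0.501 0.517 0.025 0.002] gap 0.08560836506181747 0.0
t: 4.95
tcp_pos: [0.5088, 0.0806, 0.0206]
eef_rot: [0.996, -0.094, -0.0, 0.0]
wrist_force: [-0.2, 0.3, -0.2]
finger_gap: 0.0855
gripper_force: 0.0
```

```bash
python3 -m inch '[[0,0,0,0,0,0],[0,0,0,0,0,0],[0,0,0,0,0,0],[0,0,0,0,0,0],[0,0,0,0,0,0],[0,0,0,0,0,0],[0,0,0,0,0,0],[0,0,0,0,0,0],[0,0,0,0,0,0],[0,0,0,0,0,0]]' 0.3 60
python3 -m inch '[[0,0,-0.05,0,0,0],[0,0,-0.1,0,0,0],[0,0,-0.15,0,0,0],[0,0,-0.2,0,0,0],[0,0,-0.2,0,0,0],[0,0,-0.2,0,0,0],[0,0,-0.2,0,0,0],[0,0,-0.13,0,0,0],[0,0,0,0,0,0],[0,0,0,0,0,0]]'
python3 w.py
```

```text
t: 5.95
tcp_pos: [0.5095, 0.0808, 0.022]
eef_rot: [0.996, -0.094, 0.001, -0.0]
wrist_force: [-2.0, 0.9, 8.3]
finger_gap: 0.0328
gripper_force: 46.6
t: 6.95
tcp_pos: [0.5089, 0.0806, 0.2057]
eef_rot: [0.996, -0.094, 0.0, -0.0]
wrist_force: [-0.4, -0.1, -0.5]
finger_gap: 0.0258
gripper_force: 0.0
t 7.75 F,tau mean [-1.2900e-01  3.9000e-02 -2.5800e-01 -4.4032e+01 -2.6496e+01] sd [0.416 0.308 0.504 0.375 0.21 ] gap 0.025275690918151267 0.0
```

The fingers slid off: the gap was 33 mm, so they pinched the tube too high. I'll check where the tube lies now and regrip lower.

```bash
cat > scene.py <<'E'
from fit import *
n="top"; p,d=camera(n);C=cloud(n,d)
def near(c,yaw,z0,z1):
    l=(C[...,:2]-c)@[np.cos(yaw),np.sin(yaw)]; w=(C[...,:2]-c)@[-np.sin(yaw),np.cos(yaw)]
    return C[(d>0)&(abs(l)<.085)&(abs(w)<.024)&(C[...,2]>z0)&(C[...,2]<z1)]
def tube(c,y,z0=.037,z1=.07):
    q=near(c,y,z0,z1); print(c,len(q),*[np.round(x,4) for x in fit(q,y)] if len(q)>50 else "")
E
python3 - <<'E'
from scene import *
for r,c,y in(("a",(.509,.08),-.19),("b",(.484,-.037),-.19)): tube(c,y)
p,d=camera("side");C=cloud("side",d)
import scene; scene.C=C; scene.d=d
tube((.509,.08),-.19)
cv2.imwrite("pics/s1.png",cv2.resize(p[130:260,170:330,::-1],(640,520)))
s=observe(); print(s["t"])
E
```

```text
(0.509, 0.08) 0
(0.484, -0.037) 760 [ 0.4832 -0.0364 -0.1882  0.0338] 0.1295 0.0011
(0.509, 0.08) 604 [ 0.5075  0.0812 -0.1874  0.0338] 0.1291 0.0009
7.85
```

View pics/s1.png

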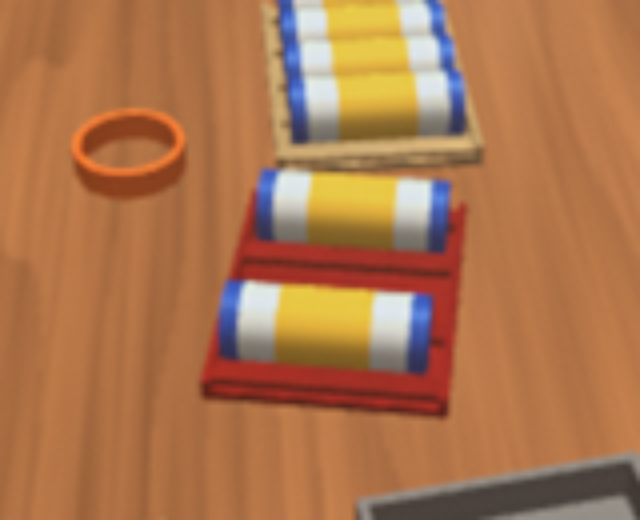

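The side crop shows both tubes still seated in the cradle, tube_a at crop px (355,210) and tube_b at (325,325). I'm regripping 11 mm lower.

```bash
python3 -m inch '[[0,0,0.02,0,0,0],[0,0,0.06,0,0,0],[0,0,0.1,0,0,0],[0,0,0.15,0,0,0],[0,0,0.2,0,0,0],[0,0,0.2,0,0,0],[0,0,0.2,0,0,0],[0,0,0.2,0,0,0],[0,0,0.125,0,0,0],[0,0,0.05,0,0,0]]' 1 60
python3 -m inch '[[0,0,0,0,0,0],[0,0,0,0,0,0],[0,0,0,0,0,0],[0,0,0,0,0,0],[0,0,0,0,0,0],[0,0,0,0,0,0],[0,0,0,0,0,0],[0,0,0,0,0,0],[0,0,0,0,0,0],[0,0,0,0,0,0]]' 0.3 60
```

```text
t: 8.85
tcp_pos: [0.5071, 0.0804, 0.0072]
eef_rot: [0.996, -0.094, -0.002, 0.0]
wrist_force: [-1.0, 0.1, 0.1]
finger_gap: 0.0855
gripper_force: 0.0
t: 9.85
tcp_pos: [0.5099, 0.081, 0.0114]
eef_rot: [0.996, -0.094, 0.001, -0.0]
wrist_force: [-3.1, 1.6, 7.2]
finger_gap: 0.0443
gripper_force: 58.8
```

```bash
python3 - <<'E'
from h import *
s=observe();p,d=camera("wrist"); cv2.imwrite("pics/w1.png",p[...,::-1])
print(s["t"],s["tcp_pos"],s["finger_gap"],s["gripper_force"],s["wrist_force"])
p,d=camera("side"); cv2.imwrite("pics/s2.png",cv2.resize(p[120:230,190:320,::-1],(650,550)))
s=observe();print(s["t"],s["tcp_pos"],s["finger_gap"],s["gripper_force"],s["wrist_force"])
a=cv2.imread("pics/w1.png");b=cv2.imread("pics/s2.png")
cv2.imwrite("pics/ws.png",np.hstack([cv2.resize(a,(400,300)),cv2.resize(b,(355,300))]))
E
```

```text
9.85 [0.50986196 0.08104223 0.01141928] 0.044264386929486484 58.7995183467865 [-3.06603788  1.64738016  7.24794536]
9.95 [0.50988589 0.0810389  0.01144928] 0.044304716876396 58.800398111343384 [-2.4411005   1.7983434   6.75757179]
```

View pics/ws.png

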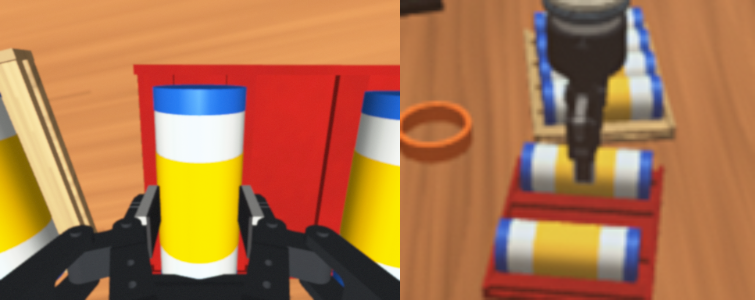

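```bash
python3 -m inch '[[0,0,-0.01,0,0,0],[0,0,-0.01,0,0,0],[0,0,-0.01,0,0,0],[0,0,-0.02,0,0,0],[0,0,-0.02,0,0,0],[0,0,-0.02,0,0,0],[0,0,-0.01,0,0,0],[0,0,0,0,0,0],[0,0,0,0,0,0],[0,0,0,0,0,0]]'
```

```text
t: 10.95
tcp_pos: [0.5088, 0.0806, 0.0246]
eef_rot: [0.996, -0.094, -0.0, 0.0]
wrist_force: [-0.4, -0.2, -1.5]
finger_gap: 0.0442
gripper_force: 58.9
```

```bash
python3 w.py; python3 - <<'E'
import scene
from scene import *
p,d=camera("side");C=cloud("side",d); scene.C=C; scene.d=d
q=near((.509,.081),-.19,.02,.1); l=(q[:,:2]-[.509,.081])@[np.cos(.19),-np.sin(.19)]
q=q[(abs(l)>.025)]; print(len(q),np.percentile(q[:,2],[5,50,98]),fit(q,-.19)[0].round(4))
E
```

```text
t 11.75 F,tau mean [-1.1000e-02  5.0000e-03 -1.6030e+00 -5.1769e+01 -1.6019e+01] sd [0.348 0.51  0.447 0.023 0.005] gap 0.044876142339912745 58.89397859573364
391 [0.03488647 0.06650198 0.07293415] [ 0.5072  0.0811 -0.1921  0.0469]
```

Tube_a is lifted (centre up 13 mm) and weighs about 1.55 N, roughly 160 g. That makes it part-used, so it goes in the bin.

```bash
python3 -m inch '[[0,0,-0.03,0,0,0],[0,0,-0.06,0,0,0],[0,0,-0.09,0,0,0],[0,0,-0.1,0,0,0],[0,0,-0.1,0,0,0],[0,0,-0.09,0,0,0],[0,0,-0.06,0,0,0],[0,0,-0.03,0,0,0],[0,0,-0.01,0,0,0],[0,0,0,0,0,0]]'
python3 - <<'E'
from scene import *
from go import to
m=masks_of("top","bin")[0]
for yaw in (.125,.141,.157):
    q=C[m["pixels"]&(d>0)]; q=q[(q[:,2]>.033)&(q[:,2]<.043)]
    R=np.array([[np.cos(yaw),np.sin(yaw)],[-np.sin(yaw),np.cos(yaw)]]); w=(q[:,:2]-[.597,-.303])@R.T
    lo,hi=np.percentile(w,[1.5,98.5],axis=0); print(yaw,hi-lo,np.r_[.597,-.303]+R.T@((lo+hi)/2))
yaw=.141;c=np.r_[.597,-.303]
for g in(.06,-.06): print(c+[-g*np.sin(yaw),g*np.cos(yaw)])
to(.5886,-.2436,.115,.141)
E
```

```text
t: 12.85
tcp_pos: [0.5088, 0.0806, 0.1101]
eef_rot: [0.996, -0.094, -0.0, 0.0]
wrist_force: [0.1, 1.1, -1.9]
finger_gap: 0.0443
gripper_force: 59.0
0.125 [0.16715931 0.25014724] [ 0.58949082 -0.29643661]
0.141 [0.16586946 0.24961735] [ 0.58970413 -0.29630346]
0.157 [0.16749568 0.2495494 ] [ 0.58999283 -0.29586481]
[ 0.588568   -0.24359544]
[ 0.605432   -0.36240456]
t 12.95 tcp [0.5085 0.0805 0.1096] tilt [-0.0011 -0.0001] yaw -0.1881
units xyz(tool now) [ 0.929  2.023 -0.036] turn z -0.0524 F [-0.27  0.05 -1.96]
```

```bash
python3 -m inch '[[0.03,0.07,0,0,0,0],[0.07,0.16,0,0,0,0],[0.1,0.228,0,0,0,0],[0.12,0.274,0,0,0,0],[0.12,0.274,0,0,0,0],[0.12,0.274,0,0,0,0],[0.12,0.274,0,0,0,0],[0.1,0.228,0,0,0,0],[0.062,0.136,0,0,0,0],[0.03,0.07,0,0,0,0]]'
python3 -m inch '[[0,0,0,0,0,-0.0075],[0,0,0,0,0,-0.015],[0,0,0.03,0,0,-0.015],[0,0,0.06,0,0,-0.015],[0,0,0.1,0,0,0],[0,0,0.1,0,0,0],[0,0,0.1,0,0,0],[0,0,0.07,0,0,0],[0,0,0.04,0,0,0],[0,0,0.02,0,0,0]]'
python3 - <<'E'
from go import to
to(.5813,-.2369,.0125,.141)
E
```

```text
t: 13.95
tcp_pos: [0.5816, -0.2391, 0.1096]
eef_rot: [0.995, -0.095, -0.0, -0.0]
wrist_force: [-0.0, 0.8, -1.8]
finger_gap: 0.0446
gripper_force: 59.1
t: 14.95
tcp_pos: [0.5813, -0.2366, 0.0312]
eef_rot: [0.998, 0.071, -0.001, -0.0]
wrist_force: [0.2, -1.0, -0.9]
finger_gap: 0.0445
gripper_force: 59.1
t 14.95 tcp [ 0.5813 -0.2366  0.0312] tilt [-0.001   0.0005] yaw 0.1414
units xyz(tool now) [-0.     0.002  0.125] turn z 0.0001 F [ 0.17 -1.05 -0.93]
```

```bash
python3 -m inch '[[0,0,0.02,0,0,0],[0,0,0.025,0,0,0],[0,0,0.025,0,0,0],[0,0,0.02,0,0,0],[0,0,0.015,0,0,0],[0,0,0.01,0,0,0],[0,0,0.005,0,0,0],[0,0,0,0,0,0],[0,0,0,0,0,0],[0,0,0,0,0,0]]'
```

```text
t: 15.95
tcp_pos: [0.5818, -0.2368, 0.0143]
eef_rot: [0.997, 0.071, 0.0, 0.0]
wrist_force: [0.3, 0.5, -1.9]
finger_gap: 0.0444
gripper_force: 59.1
```

```bash
python3 -m inch '[[0,0,0.01,0,0,0],[0,0,0,0,0,0],[0,0,0,0,0,0],[0,0,0,0,0,0],[0,0,0,0,0,0],[0,0,0,0,0,0],[0,0,0,0,0,0],[0,0,0,0,0,0],[0,0,0,0,0,0],[0,0,0,0,0,0]]' 0.95
python3 -m inch '[[0,0,-0.05,0,0,0],[0,0,-0.1,0,0,0],[0,0,-0.15,0,0,0],[0,0,-0.2,0,0,0],[0,0,-0.25,0,0,0],[0,0,-0.2,0,0,0],[0,0,-0.1,0,0,0],[0,0,-0.05,0,0,0.015],[0,0,0,0,0,0.02],[0,0,0,0,0,0.0174]]' 1
python3 - <<'E'
from go import to
to(.483,-.0365,.18,-.188)
E
```

```text
t: 16.95
tcp_pos: [0.5817, -0.2368, 0.0127]
eef_rot: [0.997, 0.071, 0.0, 0.0]
wrist_force: [-0.0, -0.2, 1.1]
finger_gap: 0.0812
gripper_force: 0.0
t: 17.95
tcp_pos: [0.5815, -0.2367, 0.1783]
eef_rot: [0.995, -0.096, 0.0, 0.0]
wrist_force: [0.5, -0.3, -0.1]
finger_gap: 0.0854
gripper_force: 0.0
t 17.95 tcp [ 0.5815 -0.2367  0.1783] tilt [ 0.0004 -0.0002] yaw -0.1924
units xyz(tool now) [-0.9   -1.185 -0.012] turn z -0.0007 F [ 0.46 -0.25 -0.1 ]
```

```bash
python3 -m inch '[[-0.04,-0.05,0,0,0,0],[-0.09,-0.12,0,0,0,0],[-0.13,-0.17,0,0,0,0],[-0.15,-0.2,0,0,0,0],[-0.15,-0.2,0,0,0,0],[-0.14,-0.185,0,0,0,0],[-0.11,-0.145,0,0,0,0],[-0.06,-0.08,0,0,0,0],[-0.03,-0.035,0,0,0,0],[0,0,0,0,0,0]]'
python3 -m inch '[[0,0,0.05,0,0,0],[0,0,0.1,0,0,0],[0,0,0.15,0,0,0],[0,0,0.2,0,0,0],[0,0,0.2,0,0,0],[0,0,0.18,0,0,0],[0,0,0.13,0,0,0],[0,0,0.08,0,0,0],[0,0,0.045,0,0,0],[0,0,0,0,0,0]]'
python3 - <<'E'
from go import to
to(.483,-.0365,.008,-.188)
E
```

```text
t: 18.95
tcp_pos: [0.4821, -0.0367, 0.1778]
eef_rot: [0.996, -0.093, 0.0, 0.0]
wrist_force: [1.3, 0.3, -0.7]
finger_gap: 0.0856
gripper_force: 0.0
t: 19.95
tcp_pos: [0.482, -0.0373, 0.0067]
eef_rot: [0.996, -0.094, -0.001, 0.0]
wrist_force: [-0.1, 0.7, 0.4]
finger_gap: 0.0854
gripper_force: 0.0
t 19.95 tcp [ 0.482  -0.0373  0.0067] tilt [-0.001   0.0001] yaw -0.1879
units xyz(tool now) [ 0.005 -0.007 -0.008] turn z 0.0 F [-0.07  0.68  0.41]
```

```bash
python3 -m inch '[[0,0,0,0,0,0],[0,0,0,0,0,0],[0,0,0,0,0,0],[0,0,0,0,0,0],[0,0,0,0,0,0],[0,0,0,0,0,0],[0,0,0,0,0,0],[0,0,0,0,0,0],[0,0,0,0,0,0],[0,0,0,0,0,0]]' 0.3 70
python3 -m inch '[[0,0,-0.01,0,0,0],[0,0,-0.01,0,0,0],[0,0,-0.01,0,0,0],[0,0,-0.02,0,0,0],[0,0,-0.02,0,0,0],[0,0,-0.02,0,0,0],[0,0,-0.01,0,0,0],[0,0,0,0,0,0],[0,0,0,0,0,0],[0,0,0,0,0,0]]'
python3 w.py; python3 - <<'E'
import scene
from scene import *
p,d=camera("side");C=cloud("side",d); scene.C=C; scene.d=d
q=near((.483,-.0365),-.19,.02,.1); l=(q[:,:2]-[.483,-.0365])@[np.cos(.19),-np.sin(.19)]
q=q[(abs(l)>.025)]; print(len(q),np.percentile(q[:,2],[5,50,98]),fit(q,-.19)[0].round(4))
from go import to
to(.5346,.2326,.13,.019)
E
```

```text
t: 20.95
tcp_pos: [0.483, -0.0366, 0.0092]
eef_rot: [0.996, -0.094, 0.001, -0.0]
wrist_force: [-3.1, 4.0, 15.4]
finger_gap: 0.0452
gripper_force: 69.2
t: 21.95
tcp_pos: [0.4821, -0.037, 0.0223]
eef_rot: [0.996, -0.094, -0.0, -0.0]
wrist_force: [0.3, -0.4, -4.7]
finger_gap: 0.045
gripper_force: 70.5
t 22.75 F,tau mean [  0.341   0.097  -4.676 -50.372 -15.172] sd [0.367 0.584 0.501 0.022 0.005] gap 0.045550897411834004 70.53067803382874
475 [0.03513411 0.06712393 0.07282375] [ 0.481  -0.0366 -0.1901  0.0467]
t 22.85 tcp [ 0.4822 -0.037   0.0224] tilt [-0.  0.] yaw -0.1875
units xyz(tool now) [ 0.009 -1.831 -0.717] turn z -0.0329 F [-0.69 -0.33 -4.78]
```

Tube_b weighs about 4.6 N, roughly 470 g, so it is full and goes to gap1 on the display.

```bash
python3 -m inch '[[0,0,-0.03,0,0,0],[0,0,-0.06,0,0,0],[0,0,-0.1,0,0,0],[0,0,-0.12,0,0,0],[0,0,-0.13,0,0,0],[0,0,-0.12,0,0,0],[0,0,-0.1,0,0,0],[0,0,-0.07,0,0,0],[0,0,-0.035,0,0,0],[0,0,-0.02,0,0,0]]'
python3 -m inch '[[0,-0.04,0,0,0,0],[0,-0.1,0,0,0,0],[0.001,-0.18,0,0,0,0],[0.002,-0.24,0,0,0,0],[0.002,-0.27,0,0,0,0],[0.002,-0.27,0,0,0,0],[0.002,-0.27,0,0,0,0],[0,-0.22,0,0,0,0],[0,-0.16,0,0,0,0],[0,-0.08,0,0,0,0]]'
python3 -m inch '[[0,0,0,0,0,-0.003],[0,0,0,0,0,-0.008],[0,0,0,0,0,-0.011],[0,0,0,0,0,-0.008],[0,0,0,0,0,-0.003],[0,0,0,0,0,0],[0,0,0,0,0,0],[0,0,0,0,0,0],[0,0,0,0,0,0],[0,0,0,0,0,0]]'
python3 - <<'E'
from go import to
import scene
from scene import *
to(.5346,.2326,.057,.019)
p,d=camera("side");C=cloud("side",d); scene.C=C; scene.d=d
q=near((.534,.2326),.019,.1,.22); l=(q[:,0]-.534)
q=q[(abs(l)>.025)&(abs(l)<.07)]; print(len(q),np.percentile(q[:,2],[5,50,98]),fit(q,.019))
E
```

```text
t: 23.85
tcp_pos: [0.4822, -0.037, 0.1407]
eef_rot: [0.996, -0.094, 0.0, -0.0]
wrist_force: [0.4, 0.6, -4.8]
finger_gap: 0.0453
gripper_force: 70.8
t: 24.85
tcp_pos: [0.5343, 0.2348, 0.1391]
eef_rot: [0.996, -0.093, -0.001, 0.0]
wrist_force: [0.3, 0.0, -5.1]
finger_gap: 0.0451
gripper_force: 71.0
t: 25.85
tcp_pos: [0.5346, 0.2324, 0.1402]
eef_rot: [1.0, 0.01, 0.0, 0.0]
wrist_force: [-0.4, -0.3, -4.8]
finger_gap: 0.0452
gripper_force: 71.1
t 25.9 tcp [0.5346 0.2325 0.1402] tilt [0. 0.] yaw 0.0198
units xyz(tool now) [-0.    -0.001  0.555] turn z 0.0001 F [-0.5  -0.06 -4.28]
406 [0.14842105 0.18090668 0.19058956] (array([0.53315517, 0.2330898 , 0.01509908, 0.16475032]), np.float64(0.130291751727517), np.float64(0.0009459730452429232))
```

```bash
python3 -m inch '[[0,0,0.03,0,0,0],[0,0,0.06,0,0,0],[0,0,0.08,0,0,0],[0,0,0.09,0,0,0],[0,0,0.09,0,0,0],[0,0,0.07,0,0,0],[0,0,0.05,0,0,0],[0,0,0.03,0,0,0],[0,0,0.02,0,0,0],[0,0,0,0,0,0]]'
python3 -m inch '[[0,0,0.005,0,0,0],[0,0,0.005,0,0,0],[0,0,0.005,0,0,0],[0,0,0.005,0,0,0],[0,0,0.005,0,0,0],[0,0,0.005,0,0,0],[0,0,0,0,0,0],[0,0,0,0,0,0],[0,0,0,0,0,0],[0,0,0,0,0,0]]'
```

```text
t: 26.95
tcp_pos: [0.5346, 0.2324, 0.062]
eef_rot: [1.0, 0.01, -0.0, 0.0]
wrist_force: [-0.3, -0.7, -5.0]
finger_gap: 0.045
gripper_force: 71.1
t: 27.95
tcp_pos: [0.5347, 0.2325, 0.0577]
eef_rot: [1.0, 0.01, 0.0, -0.0]
wrist_force: [-0.5, -0.2, -3.9]
finger_gap: 0.0452
gripper_force: 71.1
```

```bash
python3 -m inch '[[0,0,0.004,0,0,0],[0,0,0.004,0,0,0],[0,0,0.004,0,0,0],[0,0,0.004,0,0,0],[0,0,0.004,0,0,0],[0,0,0.003,0,0,0],[0,0,0,0,0,0],[0,0,0,0,0,0],[0,0,0,0,0,0],[0,0,0,0,0,0]]'
```

```text
t: 28.95
tcp_pos: [0.5347, 0.2325, 0.0543]
eef_rot: [1.0, 0.01, 0.0, -0.0]
wrist_force: [0.4, -0.7, -4.7]
finger_gap: 0.0451
gripper_force: 71.1
```

```bash
python3 -m inch '[[0,0,0.003,0,0,0],[0,0,0.003,0,0,0],[0,0,0.003,0,0,0],[0,0,0.003,0,0,0],[0,0,0,0,0,0],[0,0,0,0,0,0],[0,0,0,0,0,0],[0,0,0,0,0,0],[0,0,0,0,0,0],[0,0,0,0,0,0]]'
```

```text
t: 29.95
tcp_pos: [0.5347, 0.2326, 0.0527]
eef_rot: [1.0, 0.01, 0.0, -0.0]
wrist_force: [-3.1, 2.6, 4.3]
finger_gap: 0.0448
gripper_force: 72.7
```

Contact made: the load has shifted by about 9 N. Releasing now.

```bash
python3 -m inch '[[0,0,0,0,0,0],[0,0,0,0,0,0],[0,0,0,0,0,0],[0,0,0,0,0,0],[0,0,0,0,0,0],[0,0,0,0,0,0],[0,0,0,0,0,0],[0,0,-0.01,0,0,0],[0,0,-0.02,0,0,0],[0,0,-0.03,0,0,0]]' 0.85
python3 -m inch '[[0,0,-0.06,0,0,0],[0,0,-0.1,0,0,0],[0,0,-0.15,0,0,0],[0,0,-0.2,0,0,0],[0,0,-0.2,0,0,0],[0,0,-0.2,0,0,0],[0,0,-0.1,0,0,0],[-0.1,0,-0.05,0,0,0],[-0.2,0.2,0,0,0,0],[-0.2,0.2,0,0,0,0]]'
python3 -m inch '[[-0.2,0.2,0,0,0,0],[-0.1,0.25,0,0,0,0],[0,0.25,0,0,0,0],[0,0.25,0,0,0,0],[0,0.25,0,0,0,0],[0,0.2,0,0,0,0],[0,0.1,0,0,0,0],[0,0,0,0,0,0],[0,0,0,0,0,0],[0,0,0,0,0,0]]'
python3 - <<'E'
from scene import *
tube((.534,.2326),.019,.08,.12)
for c in((.5349,.2071),(.5343,.2581),(.533,.3091),(.532,.3603)): tube(c,.019,.037,.064)
tube((.5813,-.2369),.141)
cv2.imwrite("pics/top1.png",p[...,::-1]); s=observe(); print(s["t"],s["wrist_force"])
E
```

```text
t: 30.95
tcp_pos: [0.5345, 0.2324, 0.0616]
eef_rot: [1.0, 0.01, -0.0, 0.0]
wrist_force: [0.0, 0.0, 0.3]
finger_gap: 0.0728
gripper_force: 0.0
t: 31.95
tcp_pos: [0.4587, 0.1705, 0.2205]
eef_rot: [1.0, 0.011, -0.0, 0.0]
wrist_force: [-0.1, -0.4, 1.2]
finger_gap: 0.0727
gripper_force: 0.0
t: 32.95
tcp_pos: [0.4198, -0.054, 0.2203]
eef_rot: [1.0, 0.01, -0.0, -0.0]
wrist_force: [0.5, 0.1, 0.4]
finger_gap: 0.0728
gripper_force: 0.0
(0.534, 0.2326) 797 [0.5344 0.2328 0.0204 0.0767] 0.1293 0.0011
(0.5349, 0.2071) 473 [0.5349 0.2071 0.0163 0.0336] 0.1291 0.0013
(0.5343, 0.2581) 247 [0.534  0.2585 0.0244 0.0338] 0.1292 0.0009
(0.533, 0.3091) 736 [0.5333 0.3093 0.0268 0.034 ] 0.1284 0.0012
(0.532, 0.3603) 732 [0.5323 0.3603 0.0192 0.0339] 0.1291 0.0012
(0.5813, -0.2369) 784 [ 0.5812 -0.2372  0.1341  0.0334] 0.1299 0.0014
33.0 [ 0.02560034 -0.05865343 -0.60517446]
```

View pics/top1.png

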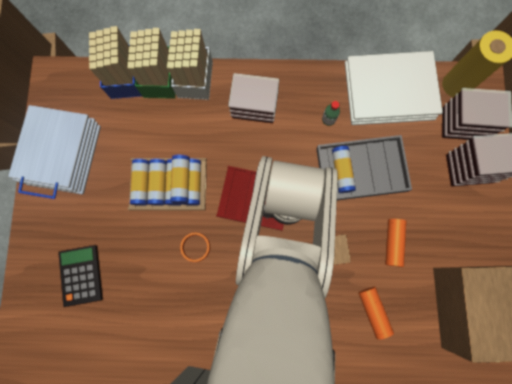

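The top view shows tube_b saddled at px (179,179), measured height 76.7 mm, with the bottom row unmoved. Tube_a lies in the left lane of the bin at (344,168), the bystanders have not moved, and the arm is clear.

```bash
python3 -c "
from rig import *
print(finish_job())"
```

```text
the job is handed in; nothing more can be done
None
```

I handed the job in at about 33 s: tube_a weighed about 160 g (part-used) and lies in the grey bin, and tube_b weighed about 470 g (full; within 80 g of the limit, so either verdict is allowed) and sits in gap1 with the bottom row unmoved; the first grip on tube_a slipped off and was redone lower.

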